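Put the biscuit cutters away on their rests

TASK

Put the four steel biscuit cutters away: stand each one upright in the middle of the wooden rest that shows its own shape, any way round. Set them down, do not drop them, and leave the wooden tamper and the white bowl standing where they are.

Things in the scene. Friction and masses are not known exactly. Their poses are not given: they have to be found in the camera images.
- cutter_round: loose upright steel cutter; outline from above: round, 60 mm in diameter. Steel foot 22 mm high; on its centre an upright black knob to hold it by, 24 mm in diameter, from 22 to 62 mm height. About 0.12 kg. Origin: centre of the underside, on the knob's axis; z up.
- cutter_finger: loose upright steel cutter; outline from above: a long rectangle (finger biscuit), 84 mm along its x by 36 mm along its y. Steel foot 22 mm high; on its centre an upright black knob to hold it by, 24 mm in diameter, from 22 to 62 mm height. About 0.12 kg. Origin: centre of the underside, on the knob's axis; z up.
- cutter_heart: loose upright steel cutter; outline from above: a heart, 65 mm across (along its y) and 59 mm long, its point at 27 mm towards -x and its two lobes towards +x. Steel foot 22 mm high; on its centre an upright black knob to hold it by, 24 mm in diameter, from 22 to 62 mm height. About 0.12 kg. Origin: centre of the underside, on the knob's axis; z up.
- cutter_flower: loose upright steel cutter; outline from above: a flower of five round petals, 77 mm across, one petal pointing to +x. Steel foot 22 mm high; on its centre an upright black knob to hold it by, 24 mm in diameter, from 22 to 62 mm height. About 0.12 kg. Origin: centre of the underside, on the knob's axis; z up.
- rest_round: fixed flat round rest of light wood, 100 mm in diameter, 8 mm thick, no rim; on its top a flush dark silhouette, 3 mm larger all round than its cutter: round, 60 mm in diameter (cutter's sizes). Origin: centre of the underside; z up, top at 8 mm.
- rest_finger: fixed flat round rest of light wood, 100 mm in diameter, 8 mm thick, no rim; on its top a flush dark silhouette, 3 mm larger all round than its cutter: a long rectangle (finger biscuit), 84 mm along its x by 36 mm along its y (cutter's sizes). Origin: centre of the underside; z up, top at 8 mm.
- rest_heart: fixed flat round rest of light wood, 100 mm in diameter, 8 mm thick, no rim; on its top a flush dark silhouette, 3 mm larger all round than its cutter: a heart, 65 mm across (along its y) and 59 mm long, its point at 27 mm towards -x and its two lobes towards +x (cutter's sizes). Origin: centre of the underside; z up, top at 8 mm.
- rest_flower: fixed flat round rest of light wood, 100 mm in diameter, 8 mm thick, no rim; on its top a flush dark silhouette, 3 mm larger all round than its cutter: a flower of five round petals, 77 mm across, one petal pointing to +x (cutter's sizes). Origin: centre of the underside; z up, top at 8 mm.
- tamper: tart tamper, all of wood, loose and upright: round foot 58 mm in diameter and 18 mm high, with an upright wooden handle 22 mm in diameter up to 66 mm height. Not a cutter, stays where it is. Origin: centre of the underside; z up.
- bowl: small white ceramic bowl, empty, loose: 80 mm in diameter at the rim, 42 mm high. Stays where it is. Origin: centre of the underside; z up.
Not all that is in view belongs to the job. What is shaped like the cutter_heart but red is not meant.

How it is judged:
By the outcome, as a careful person would: the job done as asked, in the order asked, and still so for the second after the job is handed in, with the robot touching nothing.
It also fails if it takes over 106 s, if anything falls off the work surface, if the arm or the gripper's body presses on something with over 40 N, if the wrist force passes 120 N, or if a joint passes its speed limit or range.

ROBOT

A 7-joint arm with a two-finger parallel gripper is mounted at the origin on the work surface. World frame = base frame: x ahead of the robot, y to its left, z up, the work surface at z = 0. Lengths are in m, angles in rad, forces in N, time in s.
With the tool pointing down it reaches from about 0.425 to 0.875 m from the base axis. Payload 4.7 kg.
Tool frame: the origin (TCP) lies on the centre line of the jaws, within the pads' length; the fingertips stand 8 mm ahead of it and the grasp point (between the pads) lies 11 mm behind it (bot.nose_length is the distance from the TCP to the fingertips, in m); z points along the fingers, y is the line along which they close (so a half turn about z gives the same grasp; the last joint's range is limited). The gripper opens to 85 mm and grips with 20 to 120 N. Pads are 22 mm wide; open, the fingers measure 114 mm over their backs; the gripper's body (76 mm by 85 mm) begins 54 mm behind the grasp point. The pads swing forward as they close: fully open they stand 13 mm farther back than shut.
Start: joints at [1.249, 0.321, -0.07, 1.45, 0.023, 1.371, -0.057], TCP at [0.214, -0.614, 0.239] pointing down, gripper open.
Joint ranges: [-2.86, 2.86], [-0.3, 2.09], [-1.38, 1.24], [0.06, 2.45], [-1.56, 4.7], [0.09, 2.05], [-2.69, 2.69]. Speed limits (rad/s): [2.57, 2.57, 3.14, 3.14, 3.14, 3.14, 3.14].

INTERFACE

Orientations are given as a unit quaternion [x, y, z, w].
In Python, from station import bot gives the robot as it stands.
- The arm moves only by the shell command python3 -m handwheel 'ROWS' [FORCE]. ROWS is JSON, a list of rows, each a list of 7 numbers: the finger opening in mm, from 0 to 85.4, then the shift along the tool's x, y, z in mm, then the turn, a rotation vector about the tool's x, y, z in degrees. In form: [[gripper, dx, dy, dz, wx, wy, wz], ...]. A call has exactly 8 rows; each row shifts and turns the commanded pose from where the row before left it, along the tool's axes as they then stand; what a row does not reach is not made up. A row lasts 1/12 s, in which the tool goes at most 41.7 mm and 7.16 degrees, less where a joint would pass 70% of its speed; a pose out of reach is approached as far as the arm can. A call is refused whole if a number of a shift passes 41.7 or a number of a turn 7.16, either way. A call with a gripper value outside its range is refused whole. The fingers move at their own pace and stop on an object; FORCE is the grip in N (left out, the last holds). Time passes only in rows, so rows that do not move let the fingers close, or fill a call up. It gives the time, the measured TCP pose, the force, the opening and the grip force at its end, in the units of the state.
- bot.sense(): the state, without advancing time (a new reading comes with each control period).
- bot.grab_frame(name): name is "side" or "top" or "wrist"; returns a dict with "frame" (400x640x3 uint8, blue, green, red), "K" (3x3 intrinsics, pixels), "origin" and "rotation" of the camera in the world; the wrist camera has in their place "tool_from_camera" (4x4, takes a point from camera to tool coordinates, whose origin is the TCP and whose axes are the flange's). Camera axes: x right, y up, looking along -z (the intrinsics and any distortion apply to the point x, -y, -z); pixel columns grow to the right and rows downward; lengths in m; the calibration is good to about 2 mm. A picture is of the moment at which its call begins: read the wrist's pose just before it. There is no depth.
- bot.hand_in(): hands the job in; it is judged then, once.
The state is a dict: "time_s": time; "qpos": joint angles; "joint_vel": joint speeds; "joint_efforts": joint torques, N m; "tcp_pos": TCP position; "ee_rot": TCP orientation; "wrist_force": force on the tool from outside, world axes, zero at the start; "moment": the same for the moment, N m; "opening": finger opening in m; "grasp_force": force on a finger pad.
Only numpy, scipy, OpenCV 4.12 (cv2) and the standard library are available. Lean on these libraries where they do the work, as an engineer would, in place of code of your own. Each camera call takes 0.05 s, during which the arm holds its last target. There are 200 camera calls.

## Working session

There is one attempt and no reset: what is moved stays moved. The work goes in short steps, Python scripts to look and compute and a shell command to move; the robot and the scene stay as the last step left them, time stands still between calls to the robot, and variables do not carry over. Pictures are saved under pics/ and viewed, at most 14 in all, crops included, and the job is handed in when it is done.

```bash
ls; mkdir -p pics
cat > h.py <<'E'
import numpy as np,cv2
from station import bot
def grab(n,f=None):
    s=bot.sense(); r=bot.grab_frame(n)
    if f: cv2.imwrite('pics/'+f,r['frame'])
    return s,r
E
python3 - <<'E'
from h import *
for n in('top','side'):
    s,r=grab(n,n+'1.png')
    print(n,r['K'],r['origin'],r['rotation'],[k for k in r])
print(s)
E
```

```text
pics
top [[493.89862326   0.         308.1490795 ]
 [  0.         493.89862326 202.08988747]
 [  0.           0.           1.        ]] [3.53756012e-01 3.37687284e-05 1.45639554e+00] [-0.04411733  0.03749074  0.71574322 -0.69595959] ['frame', 'K', 'origin', 'rotation']
side [[476.94443949   0.         318.20397282]
 [  0.         476.94443949 203.76929685]
 [  0.           0.           1.        ]] [-0.14577325  0.65194039  1.04230589] [-0.14856851  0.3377153   0.86043205 -0.35147184] ['frame', 'K', 'origin', 'rotation']
{'time_s': 0.05, 'qpos': array([ 1.24912243,  0.32180099, -0.07007826,  1.45163756,  0.02262608,
        1.37077962, -0.05685397]), 'joint_vel': array([ 1.78552682e-04, -4.87622753e-04, -1.03116373e-04, -1.57695713e-03,
        7.23558267e-04,  7.26266040e-05, -1.22445540e-03]), 'joint_efforts': array([ 8.03162911e-04, -4.95294857e+01, -3.84159107e-01, -3.15516901e+01,
        1.30815437e-02,  7.63646123e-03, -1.49481366e-05]), 'tcp_pos': array([ 0.21395333, -0.61325017,  0.23825652]), 'ee_rot': array([ 9.85933388e-01,  1.67136201e-01, -2.14121748e-04, -8.94114753e-04]), 'wrist_force': array([-0.15928079,  0.05738551, -0.36715686]), 'moment': array([-0.01435827,  0.04391407, -0.03209198]), 'grasp_force': 0.0, 'opening': 0.08542622163234298}
```

View pics/top1.png

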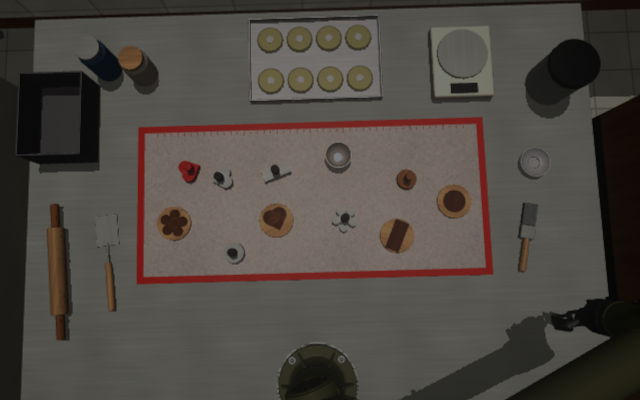

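View pics/side1.png

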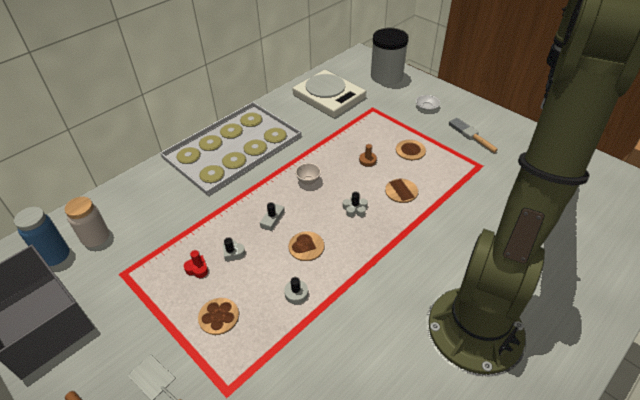

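```bash
cat >> h.py <<'E'
from scipy.spatial.transform import Rotation as R
def ray(r,uv,s=None):
    K=r['K']; d=np.array([(uv[0]-K[0,2])/K[0,0],-(uv[1]-K[1,2])/K[1,1],-1.])
    if s is None: return np.array(r['origin']),R.from_quat(r['rotation']).apply(d)
    T=np.array(r['tool_from_camera']); E=R.from_quat(s['ee_rot'])
    return s['tcp_pos']+E.apply(T[:3,3]),E.apply(T[:3,:3]@d)
def onplane(r,uv,z,s=None):
    o,d=ray(r,uv,s); return (o+d*(z-o[2])/d[2])[:2]
def blobs(m,amin):
    n,l,st,c=cv2.connectedComponentsWithStats(m.astype(np.uint8)); return [(c[i],st[i]) for i in range(1,n) if st[i][4]>=amin]
E
python3 - <<'E'
from h import *
for n in('top','side'):
    s,r=grab(n); f=r['frame']; hsv=cv2.cvtColor(f,cv2.COLOR_BGR2HSV)
    roi=np.zeros(f.shape[:2],bool)
    if n=='top': roi[135:270,152:482]=1
    else:
        p=np.zeros(f.shape[:2],np.uint8); cv2.fillPoly(p,[np.array([[135,275],[373,118],[470,168],[228,385]])],1); roi=p>0
    g=f.max(2).astype(int); sat=hsv[...,1]
    print(n,'dark'); 
    for c,st in blobs(roi&(g<45),8): print(c.round(1),st,onplane(r,c,.05).round(4))
    print('wood')
    h=hsv[...,0].astype(int)
    for c,st in blobs(roi&(h<20)&(h>3)&(sat>80)&(g>60),60): print(c.round(1),st,onplane(r,(st[0]+(st[2]-1)/2,st[1]+(st[3]-1)/2),.008).round(4))
    x,y,w,hh=(140,130,350,150) if n=='top' else (185,140,220,200)
    cv2.imwrite(f'pics/{n}2.png',cv2.resize(f[y:y+hh,x:x+w],None,fx=2.25,fy=2.25,interpolation=cv2.INTER_CUBIC))
E
```

```text
top dark
[274.7 169.9] [271 165   8  10  61] [0.6136 0.1051]
[191.2 169.9] [188 166   6   7  24] [0.6207 0.3471]
[196.1 174.4] [192 167   8  15  24] [0.607  0.3327]
[218.5 176.8] [214 172  10  10  73] [0.5979 0.2678]
[405.9 179.7] [404 176   6   7  25] [ 0.5739 -0.2717]
[176.6 212.6] [175 210   4   6  14] [0.4976 0.3891]
[167.2 217.1] [165 215   5   5  13] [0.4854 0.4161]
[344.6 217.9] [341 214   8   9  57] [ 0.4686 -0.0919]
[184.3 219.5] [182 217   5   6  10] [0.4771 0.3668]
[175.6 222.1] [174 220   4   5   9] [0.4703 0.3919]
[179.8 229.3] [178 226   4   7  15] [0.4494 0.3797]
[170.  229.6] [168 228   5   4   9] [0.4494 0.4077]
[232.  252.4] [228 249   9   8  63] [0.3794 0.2311]
wood
[406.3 178. ] [397 170  19  18 229] [ 0.584  -0.2804]
[453.5 201.1] [437 185  34  33 551] [ 0.5129 -0.4165]
[276.5 220.9] [260 204  33  33 664] [0.4716 0.1073]
[173.7 223.5] [157 207  34  34 462] [0.4698 0.4097]
[396.7 235.4] [380 219  34  34 519] [ 0.4162 -0.2442]
side dark
[355.2 199. ] [352 193   7  13  82] [ 0.463  -0.0852]
[271.  209.7] [268 203   8  14  84] [0.6067 0.111 ]
[228.8 245.2] [225 238   9  15  96] [0.5912 0.2735]
[295.1 285. ] [291 278   9  15 108] [0.3736 0.2365]
wood
[410.3 149.5] [396 140  30  20 485] [ 0.5086 -0.4134]
[367.6 156.7] [359 144  18  23 251] [ 0.5935 -0.2941]
[401.2 190.3] [385 179  33  24 620] [ 0.4122 -0.2398]
[305.9 245.8] [288 231  36  30 832] [0.4688 0.1106]
[218.  315.9] [ 198  298   41   37 1176] [0.4656 0.4123]
```

View pics/top2.png

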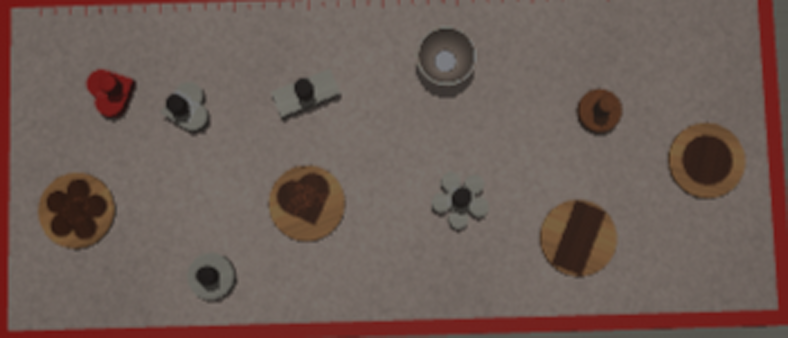

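Candidates (top view px): the heart is steel (222,179), not the red one (189,172). Finger is (276,172), flower (344,220) and round (235,253). The wooden tamper (406,180) and the bowl (338,156) are not cutters. Rests: flower (174,223), heart (276,220), finger (397,236), round (454,201). The crop confirms all of these. Flower cutter goes first.

```bash
python3 -m handwheel '[[85,0,0,0,0,0,6.4],[85,0,0,0,0,0,6.4],[85,0,0,0,0,0,6.4],[85,18,-37,0,0,0,0],[85,18,-37,0,0,0,0],[85,18,-37,0,0,0,0],[85,18,-37,0,0,0,0],[85,18,-37,0,0,0,0]]' 40
python3 -m handwheel '[[60,18,-37,0,0,0,0],[60,18,-37,0,0,0,0],[60,18,-37,0,0,0,0],[60,18,-37,0,0,0,0],[60,18,-37,0,0,0,0],[60,18,-37,0,0,0,0],[60,0,0,0,0,0,0],[60,0,0,0,0,0,0]]'
python3 - <<'E'
from h import *
s,r=grab('wrist','w1.png'); print(s['tcp_pos'],s['ee_rot'],r['K'],r['tool_from_camera'])
E
```

```text
time_s: 0.87
tcp_pos: [0.3045, -0.4267, 0.2391]
ee_rot: [1.0, 0.0, -0.0, 0.0]
wrist_force: [0.7, 0.6, 0.2]
opening: 0.0849
grasp_force: 0.0
time_s: 1.53
tcp_pos: [0.4129, -0.2042, 0.2395]
ee_rot: [1.0, 0.003, 0.0, 0.0]
wrist_force: [-0.4, -1.1, 0.1]
opening: 0.0602
grasp_force: 0.0
[ 0.41289547 -0.20418572  0.23951232] [9.99994431e-01 3.31487545e-03 1.19956797e-04 3.66958750e-04] [[337.72584364   0.         316.72245076]
 [  0.         337.72584364 195.54097081]
 [  0.           0.           1.        ]] [[ 5.65945969e-04  9.59008634e-01  2.83376287e-01  7.27805380e-02]
 [ 9.99999835e-01 -5.69195540e-04 -7.08684531e-05 -1.31329895e-04]
 [ 9.33330605e-05  2.83376281e-01 -9.59008798e-01 -1.33823476e-01]
 [ 0.00000000e+00  0.00000000e+00  0.00000000e+00  1.00000000e+00]]
```

View pics/w1.png

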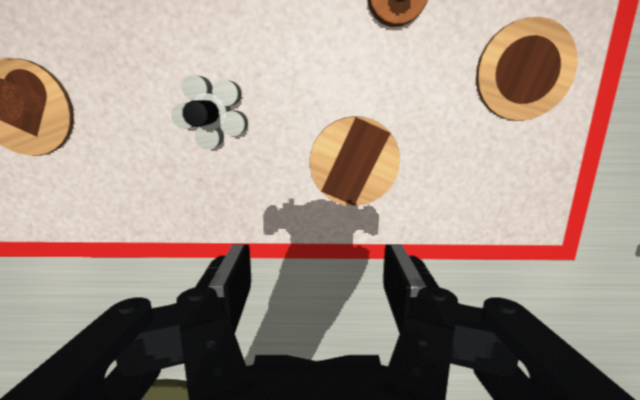

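Wrist view: finger rest (355,161), round rest (527,68), flower cutter's knob (201,112), with the tamper at the top edge (398,0).

```bash
cat >> h.py <<'E'
def look():
    s,r=grab('wrist'); f=r['frame']; hsv=cv2.cvtColor(f,cv2.COLOR_BGR2HSV); h=hsv[...,0].astype(int);sat=hsv[...,1];g=f.max(2)
    print('tcp',s['tcp_pos'].round(4))
    top=np.zeros(g.shape,bool); top[:238]=1
    m=((h<24)&(h>4)&(sat>70)&(g>40)&top).astype(np.uint8)
    for c in cv2.findContours(m,cv2.RETR_EXTERNAL,cv2.CHAIN_APPROX_NONE)[0]:
        x,y,w,hh=cv2.boundingRect(c)
        if cv2.contourArea(c)>2500:
            e=cv2.fitEllipse(cv2.convexHull(c)); o=onplane(r,e[0],.008,s)
            print('rest',np.round(e[0],1),'cut' if x<1 or y<1 or x+w>639 or y+hh>237 else '',o.round(4),'dtool mm',((o-s['tcp_pos'][:2])*[1000,-1000]).round(1))
    for c,st in blobs((g<40)&top,150):
        if st[1]+st[3]<236 and st[4]<4000:
            o=onplane(r,c,.044,s); print('knob',c.round(1),st,o.round(4),'dtool mm',((o-s['tcp_pos'][:2])*[1000,-1000]).round(1))
    return s,r
E
python3 -c "
from h import *
look()"
```

```text
tcp [ 0.412  -0.2063  0.2394]
rest [352.3 159.5]  [ 0.418  -0.2453] dtool mm [ 6.1 39. ]
rest [ 19.6 106.3] cut [0.4731 0.1044] dtool mm [  61.1 -310.6]
rest [524.4  66. ]  [ 0.5143 -0.4165] dtool mm [102.3 210.2]
knob [197.7 112.2] [181 100  35  25 689] [ 0.4694 -0.0934] dtool mm [  57.4 -112.9]
```

```bash
python3 -m handwheel '[[60,19,-37.6,0,0,0,0],[60,19,-37.6,0,0,0,0],[60,19,-37.6,0,0,0,0],[60,0,0,35,0,0,0],[60,0,0,35,0,0,0],[60,0,0,35,0,0,0],[60,0,0,0,0,0,0],[60,0,0,0,0,0,0]]'
python3 -c "
from h import *
s,r=look(); cv2.imwrite('pics/w2.png',r['frame'])"
```

```text
time_s: 2.3
tcp_pos: [0.4666, -0.0962, 0.1331]
ee_rot: [1.0, -0.001, -0.002, -0.001]
wrist_force: [1.1, 0.1, 1.1]
opening: 0.0602
grasp_force: 0.0
tcp [ 0.4666 -0.0962  0.1331]
rest [494.1 242.9] cut [ 0.421  -0.2438] dtool mm [-45.6 147.6]
rest [ 62.5 180.5] cut [0.4749 0.1049] dtool mm [   8.4 -201.2]
rest [587.9  27.1] cut [ 0.5844 -0.2845] dtool mm [117.8 188.3]
knob [312.8 201. ] [ 296  178   34   46 1246] [ 0.4692 -0.0932] dtool mm [ 2.6 -3. ]
```

View pics/w2.png

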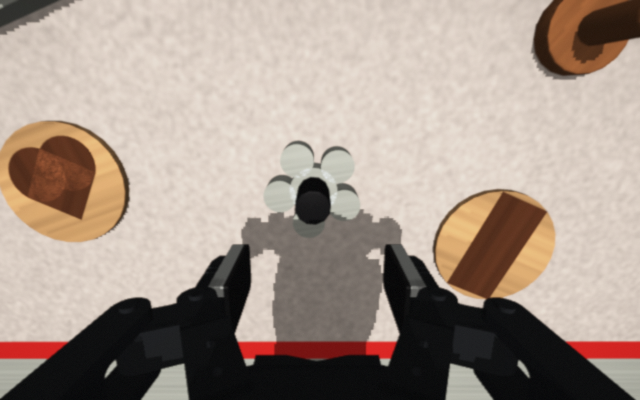

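```bash
python3 -m handwheel '[[60,2.5,-3,20,0,0,0],[60,0,0,30,0,0,0],[60,0,0,30,0,0,0],[60,0,0,17,0,0,0],[60,0,0,0,0,0,0],[20,0,0,0,0,0,0],[20,0,0,0,0,0,0],[20,0,0,0,0,0,0]]' 40
python3 -m handwheel '[[20,0,0,0,0,0,0],[20,0,0,0,0,0,0],[20,0,0,-15,0,0,0],[20,0,0,-35,0,0,0],[20,0,0,-40,0,0,0],[20,0,0,0,0,0,0],[20,0,0,0,0,0,0],[20,0,0,0,0,0,0]]'
```

```text
time_s: 3.02
tcp_pos: [0.4728, -0.0928, 0.0398]
ee_rot: [1.0, 0.0, 0.002, 0.001]
wrist_force: [-0.9, -2.2, 2.8]
opening: 0.0239
grasp_force: 2.1
time_s: 3.68
tcp_pos: [0.4706, -0.0922, 0.1277]
ee_rot: [1.0, 0.0, 0.0, 0.0]
wrist_force: [-0.6, 0.6, -1.7]
opening: 0.0224
grasp_force: 39.7
```

```bash
python3 -m handwheel '[[20,0,-30,0,0,0,0],[20,0,-40,0,0,0,0],[20,0,-40,0,0,0,0],[20,0,-40,0,0,0,0],[20,0,-40,0,0,0,0],[20,0,-40,0,0,0,0],[20,0,-40,0,0,0,0],[20,0,-40,0,0,0,0]]'
python3 -m handwheel '[[20,0,-40,0,0,0,0],[20,0,-30,0,0,0,0],[20,0,-20,0,0,0,0],[20,0,0,0,0,0,0],[20,0,0,0,0,0,0],[20,0,0,0,0,0,0],[20,0,0,0,0,0,0],[20,0,0,0,0,0,0]]'
python3 -c "
from h import *
s,r=look(); cv2.imwrite('pics/w3.png',r['frame'])"
```

```text
time_s: 4.35
tcp_pos: [0.4691, 0.2192, 0.1259]
ee_rot: [1.0, 0.0, -0.001, 0.001]
wrist_force: [1.1, -0.9, -1.3]
opening: 0.0228
grasp_force: 39.6
time_s: 5.02
tcp_pos: [0.4708, 0.3061, 0.1268]
ee_rot: [1.0, -0.001, -0.0, 0.001]
wrist_force: [-0.1, -0.2, -1.2]
opening: 0.0227
grasp_force: 39.7
tcp [0.4708 0.3061 0.1268]
rest [184.4 190. ] cut [0.4735 0.4087] dtool mm [   2.7 -102.6]
rest [569.6 187.6] cut [0.475  0.1099] dtool mm [  4.2 196.2]
knob [375.7  10.7] [359   0  44  24 638] [0.5904 0.272 ] dtool mm [119.7  34.1]
```

View pics/w3.png

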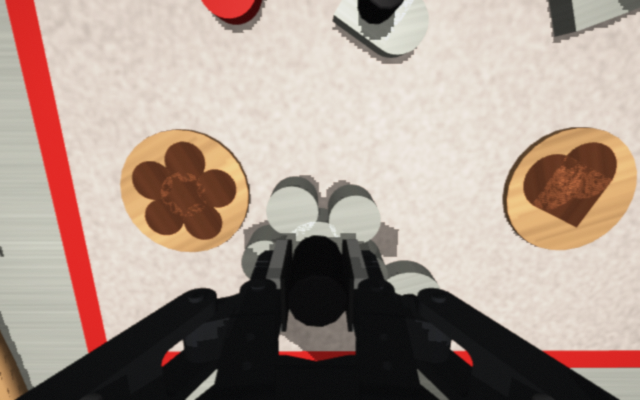

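```bash
python3 -m handwheel '[[20,1,-35,0,0,0,0],[20,0,-38,0,0,0,0],[20,0,-30,0,0,0,0],[20,0,0,30,0,0,0],[20,0,0,30,0,0,0],[20,0,0,10,0,0,0],[20,0,0,0,0,0,0],[20,0,0,0,0,0,0]]'
python3 -m handwheel '[[20,0,0,4,0,0,0],[20,0,0,3,0,0,0],[20,0,0,2,0,0,0],[20,0,0,1,0,0,0],[20,0,0,0,0,0,0],[20,0,0,0,0,0,0],[20,0,0,0,0,0,0],[20,0,0,0,0,0,0]]'
```

```text
time_s: 5.73
tcp_pos: [0.4718, 0.4102, 0.0575]
ee_rot: [1.0, -0.0, -0.0, 0.0]
wrist_force: [-0.3, 0.3, -0.8]
opening: 0.0229
grasp_force: 40.0
time_s: 6.4
tcp_pos: [0.4717, 0.411, 0.0479]
ee_rot: [1.0, 0.0, 0.0, 0.0]
wrist_force: [0.6, -1.8, 5.2]
opening: 0.0228
grasp_force: 40.3
```

```bash
python3 -m handwheel '[[50,0,0,0,0,0,0],[50,0,0,0,0,0,0],[50,0,0,0,0,0,0],[50,0,0,0,0,0,0],[50,0,0,-10,0,0,0],[50,0,0,-35,0,0,0],[50,0,0,-40,0,0,0],[50,0,0,0,0,0,0]]'
python3 -m handwheel '[[50,15,20,0,0,0,0],[50,24,29,0,0,0,0],[50,24,29,0,0,0,0],[50,24,29,0,0,0,0],[50,24,24,0,0,0,0],[50,10,9,0,0,0,0],[50,0,0,0,0,0,0],[50,0,0,0,0,0,0]]'
python3 -c "
from h import *
s,r=look(); cv2.imwrite('pics/w4.png',r['frame'])"
```

```text
time_s: 7.07
tcp_pos: [0.474, 0.4151, 0.1409]
ee_rot: [1.0, 0.001, 0.005, -0.004]
wrist_force: [0.8, 1.9, 2.0]
opening: 0.0499
grasp_force: 0.0
time_s: 7.73
tcp_pos: [0.5926, 0.2712, 0.1325]
ee_rot: [1.0, -0.0, -0.0, -0.001]
wrist_force: [-0.3, 1.1, -0.8]
opening: 0.0497
grasp_force: 0.0
tcp [0.5926 0.2712 0.1325]
knob [563.6 173.9] [ 528  153   71   44 2162] [0.6148 0.1052] dtool mm [ 22.3 166. ]
knob [319.6 197.5] [ 304  175   33   45 1204] [0.5982 0.2694] dtool mm [5.6 1.8]
```

View pics/w4.png

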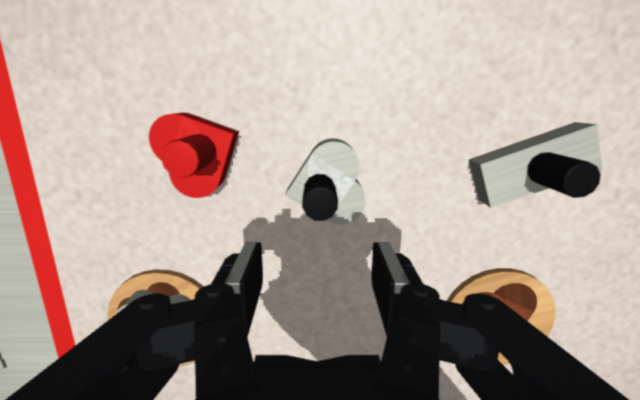

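```bash
python3 -m handwheel '[[50,5.5,1.8,0,0,0,0],[50,0,0,30,0,0,0],[50,0,0,30,0,0,0],[50,0,0,24,0,0,0],[50,0,0,9,0,0,0],[50,0,0,0,0,0,0],[20,0,0,0,0,0,0],[20,0,0,0,0,0,0]]' 40
python3 -m handwheel '[[20,0,0,0,0,0,0],[20,0,0,0,0,0,0],[20,0,0,0,0,0,0],[20,0,0,-15,0,0,0],[20,0,0,-35,0,0,0],[20,0,0,-40,0,0,0],[20,0,0,0,0,0,0],[20,0,0,0,0,0,0]]'
python3 -m handwheel '[[20,-16,16,0,0,0,0],[20,-20,28,0,0,0,0],[20,-20,28,0,0,0,0],[20,-20,28,0,0,0,0],[20,-10,15,0,0,0,0],[20,0,0,0,0,0,0],[20,0,0,0,0,0,0],[20,0,0,0,0,0,0]]'
python3 -c "
from h import *
s,r=look(); cv2.imwrite('pics/w5.png',r['frame'])"
```

```text
time_s: 8.45
tcp_pos: [0.5988, 0.2707, 0.0413]
ee_rot: [1.0, 0.001, 0.001, -0.001]
wrist_force: [-1.0, -1.7, 2.9]
opening: 0.0266
grasp_force: 1.8
time_s: 9.12
tcp_pos: [0.5998, 0.2702, 0.1334]
ee_rot: [1.0, 0.0, 0.003, -0.001]
wrist_force: [-0.7, -0.4, -2.2]
opening: 0.023
grasp_force: 39.6
time_s: 9.78
tcp_pos: [0.5121, 0.1546, 0.1292]
ee_rot: [1.0, 0.0, -0.0, -0.0]
wrist_force: [-0.0, 0.6, -1.4]
opening: 0.0231
grasp_force: 39.7
tcp [0.5121 0.1546 0.1292]
rest [394.6 214.1] cut [0.4941 0.0924] dtool mm [-18.   62.2]
knob [402.7  45.1] [ 377   18   50   49 1300] [0.614  0.1035] dtool mm [101.9  51.1]
```

View pics/w5.png

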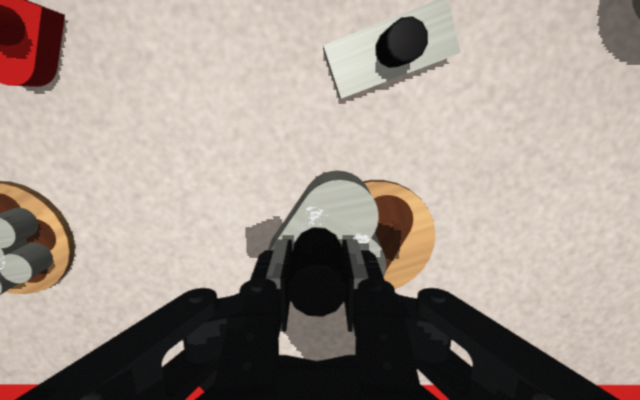

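```bash
python3 -m handwheel '[[20,-20,24,0,0,0,0],[20,-18.5,24,0,0,0,0],[20,0,0,30,0,0,0],[20,0,0,30,0,0,0],[20,0,0,10,0,0,0],[20,0,0,0,0,0,0],[20,0,0,0,0,0,0],[20,0,0,0,0,0,0]]'
python3 -m handwheel '[[20,0,0,4,0,0,0],[20,0,0,3,0,0,0],[20,0,0,2,0,0,0],[20,0,0,2,0,0,0],[20,0,0,0,0,0,0],[20,0,0,0,0,0,0],[20,0,0,0,0,0,0],[20,0,0,0,0,0,0]]'
```

```text
time_s: 10.5
tcp_pos: [0.4748, 0.1076, 0.0605]
ee_rot: [1.0, 0.001, 0.001, -0.001]
wrist_force: [-0.1, 1.0, -1.6]
opening: 0.023
grasp_force: 39.9
time_s: 11.17
tcp_pos: [0.4738, 0.1063, 0.0495]
ee_rot: [1.0, 0.0, 0.0, 0.0]
wrist_force: [-3.8, -0.8, 9.7]
opening: 0.0227
grasp_force: 41.0
```

```bash
python3 -m handwheel '[[50,0,0,0,0,0,0],[50,0,0,0,0,0,0],[50,0,0,0,0,0,0],[50,0,0,0,0,0,0],[50,0,0,-10,0,0,0],[50,0,0,-35,0,0,0],[50,0,0,-40,0,0,0],[50,0,0,0,0,0,0]]'
python3 -m handwheel '[[50,20,0,0,0,0,0],[50,35,0,0,0,0,0],[50,35,1,0,0,0,0],[50,30,0,0,0,0,0],[50,20,0,0,0,0,0],[50,0,0,0,0,0,0],[50,0,0,0,0,0,0],[50,0,0,0,0,0,0]]'
python3 -c "
from h import *
look()"
```

```text
time_s: 11.83
tcp_pos: [0.4781, 0.1079, 0.1405]
ee_rot: [1.0, 0.001, 0.006, -0.0]
wrist_force: [1.6, 1.2, 0.7]
opening: 0.05
grasp_force: 0.0
time_s: 12.5
tcp_pos: [0.6127, 0.1058, 0.1333]
ee_rot: [1.0, 0.001, -0.0, -0.0]
wrist_force: [-1.5, 0.1, 0.4]
opening: 0.05
grasp_force: 0.0
tcp [0.6127 0.1058 0.1333]
knob [317.8 203. ] [ 302  180   33   46 1243] [0.6141 0.1051] dtool mm [1.4 0.6]
```

```bash
python3 -m handwheel '[[50,1.5,0.5,0,0,0,0],[50,0,0,30,0,0,0],[50,0,0,30,0,0,0],[50,0,0,24,0,0,0],[50,0,0,9,0,0,0],[50,0,0,0,0,0,0],[20,0,0,0,0,0,0],[20,0,0,0,0,0,0]]' 40
python3 -m handwheel '[[20,0,0,0,0,0,0],[20,0,0,0,0,0,0],[20,0,0,0,0,0,0],[20,0,0,-15,0,0,0],[20,0,0,-35,0,0,0],[20,0,0,-40,0,0,0],[20,0,0,0,0,0,0],[20,0,0,0,0,0,0]]'
python3 -m handwheel '[[20,-10,18,0,0,0,0],[20,-18,32,0,0,0,0],[20,-18,32,0,0,0,0],[20,-18,32,0,0,0,0],[20,-18,32,0,0,0,0],[20,-18,32,0,0,0,0],[20,-18,32,0,0,0,0],[20,-18,32,0,0,0,0]]'
python3 -m handwheel '[[20,-18,32,0,0,0,0],[20,-12,22,0,0,0,0],[20,0,0,0,0,0,0],[20,0,0,0,0,0,0],[20,0,0,0,0,0,0],[20,0,0,0,0,0,0],[20,0,0,0,0,0,0],[20,0,0,0,0,0,0]]'
python3 -c "
from h import *
s,r=look(); cv2.imwrite('pics/w6.png',r['frame'])"
```

```text
time_s: 13.22
tcp_pos: [0.6162, 0.1053, 0.0423]
ee_rot: [1.0, 0.0, 0.002, -0.0]
wrist_force: [-0.1, 0.3, 0.2]
opening: 0.0265
grasp_force: 0.0
time_s: 13.88
tcp_pos: [0.617, 0.1055, 0.1343]
ee_rot: [1.0, 0.0, 0.003, -0.0]
wrist_force: [-0.1, -0.7, -2.5]
opening: 0.0227
grasp_force: 39.4
time_s: 14.55
tcp_pos: [0.4771, -0.1385, 0.1296]
ee_rot: [1.0, 0.0, -0.001, -0.0]
wrist_force: [0.2, -0.5, -1.2]
opening: 0.0227
grasp_force: 39.5
time_s: 15.22
tcp_pos: [0.4497, -0.1901, 0.1302]
ee_rot: [1.0, 0.002, -0.0, -0.0]
wrist_force: [0.1, 0.0, -0.5]
opening: 0.0228
grasp_force: 39.6
tcp [ 0.4497 -0.1901  0.1302]
rest [395.7 206.1] cut [ 0.4383 -0.2529] dtool mm [-11.4  62.9]
rest [623.5 107.5] cut [ 0.5151 -0.4148] dtool mm [ 65.3 224.7]
rest [452.2   4.7] cut [ 0.582  -0.2812] dtool mm [132.3  91.1]
```

View pics/w6.png

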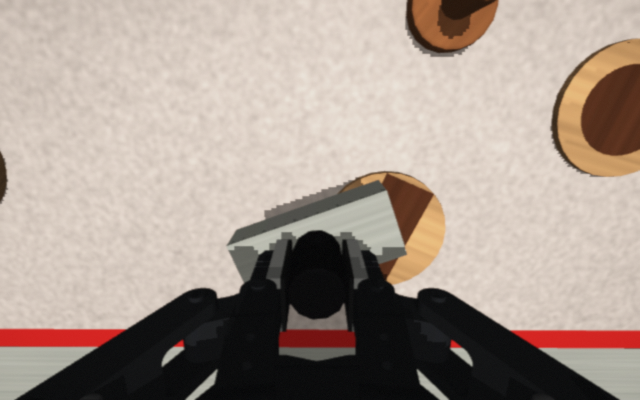

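```bash
python3 -m handwheel '[[20,-16,28,0,0,0,0],[20,-15.5,27,0,0,0,0],[20,0,0,30,0,0,0],[20,0,0,30,0,0,0],[20,0,0,10,0,0,0],[20,0,0,0,0,0,0],[20,0,0,0,0,0,0],[20,0,0,0,0,0,0]]'
python3 -m handwheel '[[20,0,0,4,0,0,0],[20,0,0,3,0,0,0],[20,0,0,2,0,0,0],[20,0,0,2,0,0,0],[20,0,0,0,0,0,0],[20,0,0,0,0,0,0],[20,0,0,0,0,0,0],[20,0,0,0,0,0,0]]'
```

```text
time_s: 15.93
tcp_pos: [0.4192, -0.2464, 0.0618]
ee_rot: [1.0, 0.001, 0.001, 0.001]
wrist_force: [0.5, -0.2, -2.2]
opening: 0.0226
grasp_force: 39.7
time_s: 16.6
tcp_pos: [0.418, -0.2465, 0.0505]
ee_rot: [1.0, 0.0, -0.0, 0.0]
wrist_force: [-2.9, 2.2, 8.5]
opening: 0.0228
grasp_force: 40.6
```

```bash
python3 -m handwheel '[[50,0,0,0,0,0,0],[50,0,0,0,0,0,0],[50,0,0,0,0,0,0],[50,0,0,0,0,0,0],[50,0,0,-10,0,0,0],[50,0,0,-35,0,0,0],[50,0,0,-40,0,0,0],[50,0,0,0,0,0,0]]'
python3 -m handwheel '[[50,25,-25,0,0,0,0],[50,25,-32,0,0,0,0],[50,0,-40,0,0,0,0],[50,0,-40,0,0,0,0],[50,0,-40,0,0,0,0],[50,0,-40,0,0,0,0],[50,0,-40,0,0,0,0],[50,0,-40,0,0,0,0]]'
python3 -m handwheel '[[50,0,-40,0,0,0,0],[50,0,-40,0,0,0,0],[50,-25,-32,0,0,0,0],[50,-25,-32,0,0,0,0],[50,-25,-25,0,0,0,0],[50,-12,-10,0,0,0,0],[50,0,0,0,0,0,0],[50,0,0,0,0,0,0]]'
python3 -c "
from h import *
look()"
```

```text
time_s: 17.27
tcp_pos: [0.4222, -0.2485, 0.1419]
ee_rot: [1.0, 0.001, 0.005, 0.004]
wrist_force: [2.0, -1.2, 0.2]
opening: 0.0496
grasp_force: 0.0
time_s: 17.93
tcp_pos: [0.4675, 0.0525, 0.1351]
ee_rot: [1.0, 0.0, 0.001, 0.001]
wrist_force: [1.2, -0.4, 0.0]
opening: 0.0502
grasp_force: 0.0
time_s: 18.6
tcp_pos: [0.3807, 0.2296, 0.1347]
ee_rot: [1.0, 0.001, 0.001, 0.001]
wrist_force: [0.6, -0.9, -0.0]
opening: 0.05
grasp_force: 0.0
tcp [0.3807 0.2296 0.1347]
rest [484.3  67.3] cut [0.4738 0.1085] dtool mm [ 93.1 121.2]
rest [70.5 67.6] cut [0.4727 0.408 ] dtool mm [  92.  -178.4]
knob [525.  60.] [ 488   36   73   46 2554] [0.4753 0.1006] dtool mm [ 94.6 129. ]
knob [27.4 70.4] [   0   48   62   42 2144] [0.4683 0.4106] dtool mm [  87.6 -181. ]
knob [313.5 207.4] [ 297  185   34   45 1217] [0.3786 0.2319] dtool mm [-2.1 -2.2]
```

```bash
python3 -m handwheel '[[50,-2,-2.2,0,0,0,0],[50,0,0,30,0,0,0],[50,0,0,30,0,0,0],[50,0,0,24,0,0,0],[50,0,0,10,0,0,0],[50,0,0,0,0,0,0],[20,0,0,0,0,0,0],[20,0,0,0,0,0,0]]' 40
python3 -m handwheel '[[20,0,0,0,0,0,0],[20,0,0,0,0,0,0],[20,0,0,0,0,0,0],[20,0,0,-15,0,0,0],[20,0,0,-35,0,0,0],[20,0,0,-40,0,0,0],[20,0,0,0,0,0,0],[20,0,0,0,0,0,0]]'
python3 -m handwheel '[[20,25,25,0,0,0,0],[20,25,32,0,0,0,0],[20,25,32,0,0,0,0],[20,15,38,0,0,0,0],[20,0,40,0,0,0,0],[20,0,40,0,0,0,0],[20,0,40,0,0,0,0],[20,0,40,0,0,0,0]]'
python3 -m handwheel '[[20,5,40,0,0,0,0],[20,5,40,0,0,0,0],[20,5,40,0,0,0,0],[20,5,40,0,0,0,0],[20,5,40,0,0,0,0],[20,5,35,0,0,0,0],[20,5,20,0,0,0,0],[20,0,0,0,0,0,0]]'
python3 -m handwheel '[[20,0,0,0,0,0,0],[20,0,0,0,0,0,0],[20,0,0,0,0,0,0],[20,0,0,0,0,0,0],[20,0,0,0,0,0,0],[20,0,0,0,0,0,0],[20,0,0,0,0,0,0],[20,0,0,0,0,0,0]]'
python3 -c "
from h import *
look()"
```

```text
time_s: 19.32
tcp_pos: [0.3796, 0.2319, 0.0411]
ee_rot: [1.0, -0.0, 0.001, -0.0]
wrist_force: [0.1, 0.7, 0.2]
opening: 0.0268
grasp_force: 0.0
time_s: 19.98
tcp_pos: [0.3803, 0.2322, 0.1325]
ee_rot: [1.0, -0.0, 0.003, 0.001]
wrist_force: [-0.1, -0.0, -2.1]
opening: 0.0228
grasp_force: 39.7
time_s: 20.65
tcp_pos: [0.467, -0.0569, 0.1286]
ee_rot: [1.0, 0.0, -0.001, -0.0]
wrist_force: [0.4, 0.3, -1.3]
opening: 0.0225
grasp_force: 39.6
time_s: 21.32
tcp_pos: [0.5019, -0.3161, 0.1275]
ee_rot: [1.0, -0.003, -0.001, 0.0]
wrist_force: [-0.2, -1.1, -0.5]
opening: 0.023
grasp_force: 39.6
time_s: 21.98
tcp_pos: [0.5039, -0.31, 0.1305]
ee_rot: [1.0, 0.0, 0.0, 0.0]
wrist_force: [-0.1, -0.9, -0.5]
opening: 0.0227
grasp_force: 39.6
tcp [ 0.5039 -0.31    0.1305]
rest [454.  177.4] cut [ 0.5158 -0.4169] dtool mm [ 11.9 106.9]
rest [274.4  87.6]  [ 0.5823 -0.2792] dtool mm [ 78.4 -30.8]
```

```bash
python3 -m handwheel '[[20,4,36,0,0,0,0],[20,4,36,0,0,0,0],[20,2.7,34.5,0,0,0,0],[20,0,0,30,0,0,0],[20,0,0,30,0,0,0],[20,0,0,10,0,0,0],[20,0,0,0,0,0,0],[20,0,0,0,0,0,0]]'
python3 -m handwheel '[[20,0,0,4,0,0,0],[20,0,0,3,0,0,0],[20,0,0,2,0,0,0],[20,0,0,2,0,0,0],[20,0,0,0,0,0,0],[20,0,0,0,0,0,0],[20,0,0,0,0,0,0],[20,0,0,0,0,0,0]]'
```

```text
time_s: 22.7
tcp_pos: [0.5149, -0.4159, 0.0605]
ee_rot: [1.0, 0.001, -0.0, -0.0]
wrist_force: [0.1, 0.4, -0.5]
opening: 0.0229
grasp_force: 39.8
time_s: 23.37
tcp_pos: [0.5147, -0.4166, 0.0495]
ee_rot: [1.0, 0.0, 0.0, 0.0]
wrist_force: [-0.0, 0.1, -1.0]
opening: 0.023
grasp_force: 39.8
```

```bash
python3 -m handwheel '[[20,0,0,0.7,0,0,0],[20,0,0,0,0,0,0],[20,0,0,0,0,0,0],[20,0,0,0,0,0,0],[20,0,0,0,0,0,0],[20,0,0,0,0,0,0],[20,0,0,0,0,0,0],[20,0,0,0,0,0,0]]'
python3 -m handwheel '[[20,0,0,0.7,0,0,0],[20,0,0,0,0,0,0],[20,0,0,0,0,0,0],[20,0,0,0,0,0,0],[20,0,0,0,0,0,0],[20,0,0,0,0,0,0],[20,0,0,0,0,0,0],[20,0,0,0,0,0,0]]'
```

```text
time_s: 24.03
tcp_pos: [0.5146, -0.4167, 0.0494]
ee_rot: [1.0, 0.0, -0.0, 0.0]
wrist_force: [-2.0, 1.5, 5.5]
opening: 0.023
grasp_force: 40.4
time_s: 24.7
tcp_pos: [0.5146, -0.4167, 0.0494]
ee_rot: [1.0, 0.0, -0.0, 0.0]
wrist_force: [-4.6, 2.1, 8.7]
opening: 0.0227
grasp_force: 40.8
```

Contact. Next I release, rise and back off towards the start side, then check all four.

```bash
python3 -m handwheel '[[50,0,0,0,0,0,0],[50,0,0,0,0,0,0],[50,0,0,0,0,0,0],[50,0,0,0,0,0,0],[50,0,0,-10,0,0,0],[50,0,0,-35,0,0,0],[50,0,0,-40,0,0,0],[50,0,0,-20,0,0,0]]'
python3 -m handwheel '[[50,-28,20,0,0,0,0],[50,-30,25,0,0,0,0],[50,-30,25,0,0,0,0],[50,-30,25,0,0,0,0],[50,-30,25,0,0,0,0],[50,-30,25,0,0,0,0],[50,-30,20,0,0,0,0],[50,0,0,0,0,0,0]]'
python3 - <<'E'
from h import *
s,r=grab('top','top3.png'); f=r['frame']
hsv=cv2.cvtColor(f,cv2.COLOR_BGR2HSV); g=f.max(2)
cv2.imwrite('pics/top4.png',cv2.resize(f[130:280,140:490],None,fx=2.25,fy=2.25,interpolation=cv2.INTER_CUBIC))
sat=hsv[...,1]; h=hsv[...,0]
roi=np.zeros(g.shape,bool); roi[135:270,152:482]=1
rest={'flower':(.4698,.4097),'heart':(.4716,.1073),'finger':(.4162,-.2442),'round':(.5129,-.4165)}
for c,st in blobs(roi&(g<38)&(sat<110),20): 
    o=onplane(r,c,.056); n=min(rest,key=lambda k:np.hypot(*(o-rest[k]))); print(c.round(1),st[4],o.round(4),n,((o-rest[n])*1000).round(1))
E
```

```text
time_s: 25.37
tcp_pos: [0.5165, -0.4173, 0.1582]
ee_rot: [1.0, 0.001, 0.002, 0.002]
wrist_force: [1.0, 0.3, 0.9]
opening: 0.05
grasp_force: 0.0
time_s: 26.03
tcp_pos: [0.2961, -0.5885, 0.1531]
ee_rot: [1.0, -0.006, -0.003, 0.002]
wrist_force: [-1.8, -1.7, -0.7]
opening: 0.0502
grasp_force: 0.0
[457.4 198.6] 68 [ 0.5143 -0.4141] round [1.4 2.4]
[447.9 206.6] 20 [ 0.4922 -0.3858] round [-20.7  30.7]
[275.2 217.9] 46 [0.4739 0.106 ] heart [ 2.3 -1.3]
[168.8 222.8] 77 [0.4684 0.4094] flower [-1.4 -0.3]
[399.5 234.4] 54 [ 0.417  -0.2446] finger [ 0.8 -0.4]
```

View pics/top4.png

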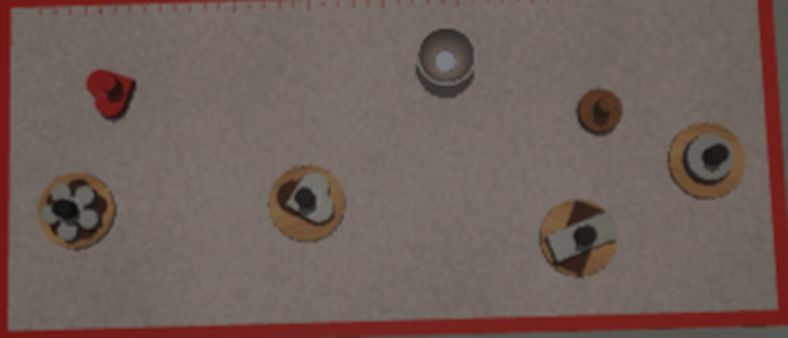

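All four cutters stand upright on their own rests, within about 3 mm of centre. In the crop they are flower (75,210), heart (307,200), finger (582,236) and round (708,157). The tamper (600,110), bowl (446,60) and red heart (110,92) are where they were.

```bash
python3 -m handwheel '[[50,0,0,0,0,0,0],[50,0,0,0,0,0,0],[50,0,0,0,0,0,0],[50,0,0,0,0,0,0],[50,0,0,0,0,0,0],[50,0,0,0,0,0,0],[50,0,0,0,0,0,0],[50,0,0,0,0,0,0]]'
python3 -c "
from station import bot
print(bot.hand_in())"
```

```text
time_s: 26.75
tcp_pos: [0.3069, -0.5816, 0.1529]
ee_rot: [1.0, 0.001, -0.0, 0.0]
wrist_force: [0.7, 0.7, 0.6]
opening: 0.0501
grasp_force: 0.0
the job is handed in; nothing more can be done
None
```

All four cutters stand upright on their matching rests, each measured within about 3 mm of centre; the tamper and bowl were left where they stood, and the job was handed in at about 27 s (no verdict came back).

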